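# Load the sampler carrier in reverse order and close it

### The job

Move the three sample bottles from the white storage rack into the pockets of the black sampler carrier in reverse order: the bottle on the left in the rack (as the robot sees it) goes to the right-hand pocket of the carrier, the middle one to the middle, the right one to the left. Then lower the retaining plate, grip bar up, over both steel pins of the carrier until it lies flat on the end blocks. Keep the bottles upright throughout, and leave the beaker where it stands.

Things in the scene. Friction and masses are not known exactly. Their poses are not given: they have to be found in the camera images.
- bottle_red: White plastic sample bottle with a red cap and a red band: an upright cylinder 28 mm in diameter and 70 mm tall, cap (also 28 mm) from 48 to 70 mm height, about 60 g. Origin: centre of its underside, z up along its axis. Best gripped across the storage row and carrier row (along the racks' x), with the TCP about 52 mm above its underside.
- bottle_yellow: White plastic sample bottle with a yellow cap and a yellow band: an upright cylinder 28 mm in diameter and 70 mm tall, cap (also 28 mm) from 48 to 70 mm height, about 60 g. Origin: centre of its underside, z up along its axis. Best gripped across the storage row and carrier row (along the racks' x), with the TCP about 52 mm above its underside.
- bottle_blue: White plastic sample bottle with a blue cap and a blue band: an upright cylinder 28 mm in diameter and 70 mm tall, cap (also 28 mm) from 48 to 70 mm height, about 60 g. Origin: centre of its underside, z up along its axis. Best gripped across the storage row and carrier row (along the racks' x), with the TCP about 52 mm above its underside.
- rack: White fixed storage rack, 54 x 170 mm, yawed up to 0.25 rad. Origin: centre of its underside, on the table; x away from the robot, y to the robot's left. Row of three open pockets: centres at y = -54, 0, +54 mm, x = 0, each 46 x 46 mm inside, floor at z = 4, rim at z = 24 mm. A ledge 16 mm high on the robot's side carries the colour tags.
- carrier: Black fixed carrier, grey pocket floors, yawed up to 0.25 rad; origin, axes and three pockets (y = -54, 0, +54 mm; floor z = 4, rim z = 24) as the rack's. Teal end blocks at y = -100 and +100 mm, 30 (x) by 24 (y) mm, flat top at z = 78 mm, each with a central steel pin 8 mm thick, tapering over its top 8 mm to 3 mm, tip at z = 100. A bottle in a pocket tops out at z = 74 mm.
- plate: Loose aluminium strip 40 (x) by 230 (y) by 6 mm, 200 g, with 15 mm holes at y = -100 and +100 mm and an orange grip bar on its middle, 16 (x) by 50 (y) mm, from 6 to 41 mm above the underside; same either way round. Origin: centre of its underside, z up. Starts flat on the table, grip up. Grip across the 16 mm, TCP 30 mm above the underside.
- tag_red: Small flat red tag, 14 x 34 x 4 mm, fixed on the rack's ledge in front of (37 mm on the robot's side of) the pocket in which the red-capped bottle stands at the start; it stays there as a reminder of the original order. Origin: centre of its underside, axes as the rack's.
- tag_yellow: Small flat yellow tag, 14 x 34 x 4 mm, fixed on the rack's ledge in front of (37 mm on the robot's side of) the pocket in which the yellow-capped bottle stands at the start; it stays there as a reminder of the original order. Origin: centre of its underside, axes as the rack's.
- tag_blue: Small flat blue tag, 14 x 34 x 4 mm, fixed on the rack's ledge in front of (37 mm on the robot's side of) the pocket in which the blue-capped bottle stands at the start; it stays there as a reminder of the original order. Origin: centre of its underside, axes as the rack's.
- beaker: Steel beaker, 90 mm across and 100 mm tall, open, standing on the table beside the work; not part of the job. Origin: centre of its underside.
Not all that is in view belongs to the job. Of the things that look like the carrier, take the one that is farthest to the robot's left at the start. What is shaped like the bottle_yellow but green or purple is not meant.

How it is judged (in metres and radians):
On the way, in this order (a step that is already met when the one before it is completed fails the run):
1. all three bottles stand in the carrier's pockets in reverse order (((y of tag_red in the frame of rack between -0.074 and -0.034 m and y of bottle_red in the frame of carrier between 0.04 and 0.068 m) or (y of tag_red in the frame of rack between -0.02 and 0.02 m and y of bottle_red in the frame of carrier between -0.014 and 0.014 m) or (y of tag_red in the frame of rack between 0.034 and 0.074 m and y of bottle_red in the frame of carrier between -0.068 and -0.04 m)) and x of bottle_red in the frame of carrier between -0.014 and 0.014 m and z of bottle_red in the frame of carrier between -0.002 and 0.01 m and angle between each of bottle_red, bottle_yellow, bottle_blue's own z axis and vertical below 0.15 rad and ((y of tag_yellow in the frame of rack between -0.074 and -0.034 m and y of bottle_yellow in the frame of carrier between 0.04 and 0.068 m) or (y of tag_yellow in the frame of rack between -0.02 and 0.02 m and y of bottle_yellow in the frame of carrier between -0.014 and 0.014 m) or (y of tag_yellow in the frame of rack between 0.034 and 0.074 m and y of bottle_yellow in the frame of carrier between -0.068 and -0.04 m)) and x of bottle_yellow in the frame of carrier between -0.014 and 0.014 m and z of bottle_yellow in the frame of carrier between -0.002 and 0.01 m and ((y of tag_blue in the frame of rack between -0.074 and -0.034 m and y of bottle_blue in the frame of carrier between 0.04 and 0.068 m) or (y of tag_blue in the frame of rack between -0.02 and 0.02 m and y of bottle_blue in the frame of carrier between -0.014 and 0.014 m) or (y of tag_blue in the frame of rack between 0.034 and 0.074 m and y of bottle_blue in the frame of carrier between -0.068 and -0.04 m)) and x of bottle_blue in the frame of carrier between -0.014 and 0.014 m and z of bottle_blue in the frame of carrier between -0.002 and 0.01 m), for 0.2 s.
2. then the retaining plate lies on the end blocks over both pins (z of plate in the frame of carrier between 0.073 and 0.083 m and x of plate in the frame of carrier between -0.008 and 0.008 m and y of plate in the frame of carrier between -0.008 and 0.008 m and angle between the y axis of plate and the y axis of carrier, either way round below 0.1 rad and angle between plate's own z axis and vertical below 0.06 rad), for 0.2 s.
At the end, for the whole second after the job is handed in: Bottles upright (0.15 rad) in the carrier pockets (14 mm from the centre along each axis), in the reverse of the order shown by the tags; plate flat on both end blocks, pins through its holes (8 mm, 0.1 rad; height 5 mm); all at rest; beaker within 30 mm of its start (all of step 1 and all of step 2 and linear speed of each of bottle_red, bottle_yellow, bottle_blue, plate below 0.02 m/s and distance of beaker from where it was at the start of the episode below 0.03 m); the robot touches nothing.
It fails at once if a bottle is tipped over (more than 0.7 rad) (angle between any of bottle_red, bottle_yellow, bottle_blue's own z axis and vertical above 0.7 rad).
It fails at once if the beaker is disturbed (moved more than 30 mm) (distance of beaker from where it was at the start of the episode above 0.03 m).
It also fails if it takes over 102 s, if anything falls off the work surface, if the arm or the gripper's body presses on something with over 40 N, if the wrist force passes 120 N, or if a joint passes its speed limit or range.

### The arm

A 6-joint arm with a two-finger parallel gripper is mounted at the origin on the work surface. World frame = base frame: x ahead of the robot, y to its left, z up, the work surface at z = 0. Lengths are in mm, angles in rad, forces in N, time in s.
With the tool pointing down it reaches from about 275 to 1000 mm from the base axis. Payload 8.4 kg.
Tool frame: the origin (TCP) lies between the finger pads, 19 mm behind the fingertips; this is the grasp point; z points along the fingers, y is the line along which they close (so a half turn about z gives the same grasp; the last joint's range is limited). The gripper opens to 85 mm and grips with 20 to 120 N. Pads are 22 mm wide; open, the fingers measure 114 mm over their backs; the gripper's body (76 mm by 85 mm) begins 54 mm behind the grasp point. The pads swing forward as they close: fully open they stand 13 mm farther back than shut.
Start: joints at [-1.286, 0.353, 1.633, -0, 1.155, -0.002], TCP at [176.801, -599.474, 249.981] pointing down, gripper open.
Joint ranges: [-2.63, 2.63], [-0.92, 2.1], [0.06, 2.66], [-1.3, 4.44], [0, 2.69], [-3.02, 3.02]. Speed limits (rad/s): [2.22, 2.22, 2.79, 3.14, 3.14, 3.14].

### API

Orientations are given as [roll, pitch, yaw] about the fixed x, y, z axes, in that order (R = Rz(yaw) Ry(pitch) Rx(roll)).
In Python, from rig import monitor, imaging, r gives the robot as it stands.
- The arm moves only by the tool drive_tool, never from a script. Its argument "plan" is a list of rows, each an object of numbers: "x", "y", "z": the shift along the tool's x, y, z in units of 50 mm (1.0 is 50 mm); "ax", "ay", "az": the turn, a rotation vector about the tool's x, y, z in units of 6 degrees (1.0 is 6 degrees); "hand": the finger opening in mm, from 0 to 85.4. In form: [{"x": .., "y": .., "z": .., "ax": .., "ay": .., "az": .., "hand": ..}, ...]. A call has 1 to 8 rows; each row is the pose to reach, as a shift and turn from the pose commanded when the call began, along the tool's axes at that moment; what a row does not reach only later rows make up. A row lasts 1/10 s, in which the tool goes at most 50 mm and 8.59 degrees, less where a joint would pass 70% of its speed; a pose out of reach is approached as far as the arm can. A call with a gripper value outside its range is refused whole. The fingers move at their own pace and stop on an object; "grip_force" is the grip in N (left out, the last holds). Time passes only in rows, so rows that repeat a pose let the fingers close. It gives the time, the measured TCP pose, the force, the opening and the grip force at its end, in the units of the state.
- monitor.sense(): the state, without advancing time (a new reading comes with each control period).
- imaging.grab_frame(name): name is "side" or "top"; returns the picture (400x640x3 uint8, red, green, blue); there is no depth.
- imaging.camera_info(name): a dict with "mtx" (3x3 intrinsics, pixels), "dist" ([k1, k2, p1, p2, k3] as OpenCV has them; the pictures are not rectified), "R" (3x3) and "t" (3): a world point X has camera coordinates R X + t. Camera axes: x right, y down, z forward; pixel columns grow to the right and rows downward; lengths in mm; the calibration is good to about 2 mm. A picture is of the moment at which its call begins. camera_info takes no time and is no camera call.
- r.sign_off(): hands the job in; it is judged then, once.
The state is a dict: "clock": time; "qpos": joint angles; "qvel": joint speeds; "joint_efforts": joint torques, N m; "eef_pos": TCP position; "tcp_rot": TCP orientation; "contact_force": force on the tool from outside, world axes, zero at the start; "wrist_torque": the same for the moment, N m; "opening": opening from 0.0 (shut) to 1.0 (fully open); "grasp_force": force on a finger pad.
Only numpy, scipy, OpenCV 4.12 (cv2) and the standard library are available. Lean on these libraries where they do the work, as an engineer would, in place of code of your own. Each camera call takes 0.05 s, during which the arm holds its last target. There are 200 camera calls.

## Working session

There is one attempt and no reset: what is moved stays moved. The work goes in short steps, Python scripts to look and compute and a tool call to move; the robot and the scene stay as the last step left them, time stands still between calls to the robot, and variables do not carry over. Pictures are saved under pics/ and viewed, at most 14 in all, crops included, and the job is handed in when it is done.

Besides the shell and the picture viewer there is one more tool, called after ">>>" as name(argument=value, ...) on one line, values as JSON. drive_tool: Moves the arm, as the interface text tells. Its arguments: {"type":"object","properties":{"plan":{"type":"array","items":{"type":"object","properties":{"x":{"type":"number"},"y":{"type":"number"},"z":{"type":"number"},"ax":{"type":"number"},"ay":{"type":"number"},"az":{"type":"number"},"hand":{"type":"number"}}}},"grip_force":{"type":"number"}},"required":["plan"]}

```bash
mkdir -p pics; ls; python3 - <<'E'
from rig import monitor, imaging, r
import cv2
for n in ("side","top"):
    im=imaging.grab_frame(n); cv2.imwrite(f"pics/{n}0.png",im[...,::-1]); c=imaging.camera_info(n)
    print(n,c)
print(monitor.sense())
E
```

```text
pics
side {'mtx': array([[430.02651156,   0.        , 319.34403681],
       [  0.        , 430.02651156, 202.96358507],
       [  0.        ,   0.        ,   1.        ]]), 'dist': array([0.02673037, 0.        , 0.        , 0.        , 0.        ]), 'R': array([[-0.98407261, -0.17634631, -0.02242952],
       [-0.07374837,  0.51979299, -0.85110306],
       [ 0.16174759, -0.83589307, -0.5245193 ]]), 't': array([ 490.9723223 ,  156.88499568, 1208.93854565])}
top {'mtx': array([[450.03376695,   0.        , 315.90058412],
       [  0.        , 450.03376695, 195.66695308],
       [  0.        ,   0.        ,   1.        ]]), 'dist': array([-0.05526911,  0.        ,  0.        ,  0.        ,  0.        ]), 'R': array([[ 1.59219429e-03, -9.99968329e-01, -7.79778681e-03],
       [-9.89551274e-01, -4.51281858e-04, -1.44180695e-01],
       [ 1.44172610e-01,  7.94587355e-03, -9.89520652e-01]]), 't': array([-118.88298615,  517.60138154, 1183.78175668])}
{'clock': 0.1, 'qpos': array([-1.28637380e+00,  3.53576745e-01,  1.63401299e+00,  5.84506986e-06,
        1.15520167e+00, -2.41058496e-03]), 'qvel': array([-0.00075798, -0.00080049,  0.00037418,  0.00163005,  0.00034254,
        0.00102026]), 'joint_efforts': array([ 2.69517232e-04, -6.06356049e+01, -3.42819750e+01, -3.69363045e-05,
        3.86668937e-03,  9.25975371e-06]), 'eef_pos': array([ 176.71195873, -599.10438632,  249.35809629]), 'tcp_rot': array([-3.14039392e+00, -8.23434786e-06,  2.86830740e-01]), 'contact_force': array([0.27075447, 0.25265197, 0.10547922]), 'wrist_torque': array([-0.00097015,  0.01884911,  0.01393005]), 'grasp_force': 0.0, 'opening': 0.9990179356524119}
```

View pics/top0.png

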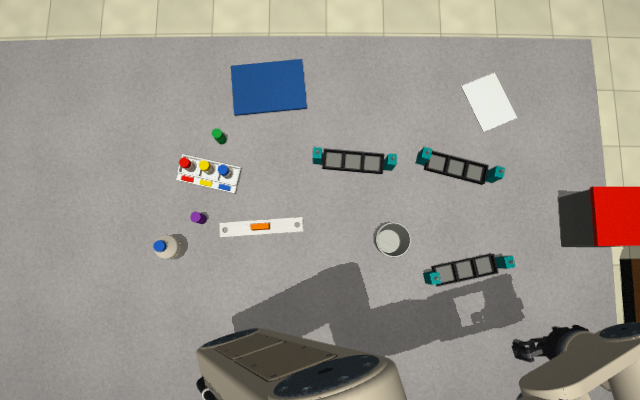

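View pics/side0.png

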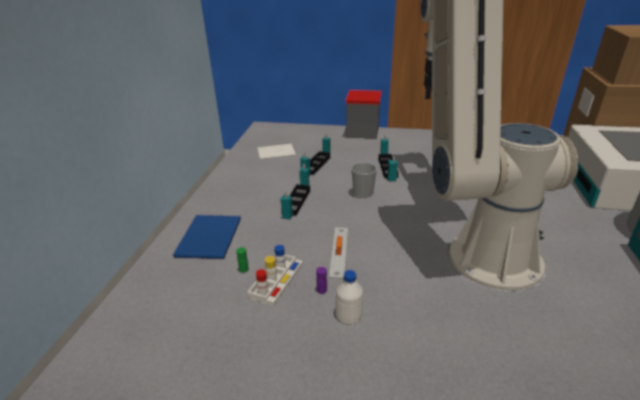

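The top view shows the rack at left with the caps red (185,162), yellow (204,167) and blue (223,171), and the plate at (260,227). Three carriers are in view; the one farthest left has teal blocks at (318,156) and (391,160). The beaker is at (392,240). The side view confirms this layout, with green and purple decoys around the rack and a larger blue-capped bottle as well.

```bash
cat > h.py <<'E'
import numpy as np, cv2
from rig import monitor, imaging, r
CAM={n:imaging.camera_info(n) for n in("side","top")}
def ray(n,uv):
    c=CAM[n];p=cv2.undistortPoints(np.array([[uv]],float),c["mtx"],c["dist"])[0,0]
    d=c["R"].T@np.array([p[0],p[1],1]);return -c["R"].T@c["t"],d/np.linalg.norm(d)
def plane(n,uv,z):
    o,d=ray(n,uv);return o+d*(z-o[2])/d[2]
def tri(a,b):
    o1,d1=ray("top",a);o2,d2=ray("side",b)
    s=np.linalg.lstsq(np.c_[d1,-d2],o2-o1,rcond=None)[0]
    p,q=o1+d1*s[0],o2+d2*s[1];return (p+q)/2,np.linalg.norm(p-q)
HUE={"red":[(0,6),(174,180)],"orange":[(8,20)],"yellow":[(22,34)],"blue":[(105,125)],"teal":[(82,98)]}
def blobs(im,col,box,amin=15,s=110,v=50):
    x0,y0,x1,y1=box;hsv=cv2.cvtColor(np.ascontiguousarray(im[y0:y1,x0:x1]),cv2.COLOR_RGB2HSV)
    m=sum(cv2.inRange(hsv,(a,s,v),(b,255,255)) for a,b in HUE[col]).astype(np.uint8)
    n,_,st,ce=cv2.connectedComponentsWithStats(m)
    return [(np.round(ce[i]+[x0,y0],1),st[i,4],st[i,:4]+[x0,y0,0,0]) for i in range(1,n) if st[i,4]>=amin]
E
python3 - <<'E'
from h import *
print({n:np.round(-c["R"].T@c["t"]) for n,c in CAM.items()})
T=cv2.imread("pics/top0.png")[...,::-1];S=cv2.imread("pics/side0.png")[...,::-1]
for c in("red","yellow","blue"):
    print(c,"T",blobs(T,c,(170,145,250,200)),"\n   S",blobs(S,c,(245,240,305,305)))
print("teal T",blobs(T,"teal",(300,140,405,180)),"\n S",blobs(S,"teal",(275,165,315,225)))
print("or T",blobs(T,"orange",(215,210,310,245)),"\n S",blobs(S,"orange",(325,225,355,280)))
C=lambda im,b,f:cv2.resize(np.ascontiguousarray(im[b[1]:b[3],b[0]:b[2],::-1]),None,fx=f,fy=f,interpolation=cv2.INTER_CUBIC)
a=C(T,(170,140,310,240),5.5);cv2.imwrite("pics/cropA.png",a)
b1=C(T,(305,140,405,180),6);b2=C(S,(245,160,345,210),6);cv2.imwrite("pics/cropB.png",np.vstack([b1,b2]))
E
```

```text
{'side': array([ 299., 1016.,  779.]), 'top': array([ 342., -128., 1245.])}
red T [(array([184.4, 162.5]), np.int32(104), array([179, 157,  12,  12])), (array([187. , 178.3]), np.int32(64), array([181, 175,  13,   7]))] 
   S [(array([260.9, 274.9]), np.int32(116), array([256, 269,  11,  13])), (array([275. , 291.2]), np.int32(48), array([271, 287,   9,   9]))]
yellow T [(array([204.2, 165.4]), np.int32(100), array([199, 160,  12,  11])), (array([205.3, 182.4]), np.int32(64), array([199, 179,  13,   8]))] 
   S [(array([269.8, 261.5]), np.int32(105), array([265, 256,  10,  12])), (array([284.5, 278.1]), np.int32(44), array([281, 274,   8,   9]))]
blue T [(array([222.8, 169.7]), np.int32(88), array([218, 165,  11,  11])), (array([223.9, 186.9]), np.int32(54), array([218, 184,  12,   7]))] 
   S [(array([279.1, 249.9]), np.int32(82), array([275, 245,   9,  11])), (array([293.6, 265.6]), np.int32(24), array([291, 263,   6,   6]))]
teal T [(array([316.9, 155.4]), np.int32(130), array([313, 147,   9,  17])), (array([390.2, 161.6]), np.int32(152), array([384, 154,  13,  16]))] 
 S [(array([304.6, 174.9]), np.int32(143), array([300, 165,  10,  20])), (array([286.4, 206.7]), np.int32(198), array([281, 196,  11,  22]))]
or T [(array([259.9, 226.1]), np.int32(123), array([250, 223,  20,   7]))] 
 S [(array([338.6, 244.9]), np.int32(92), array([336, 236,   6,  19]))]
```

View pics/cropA.png

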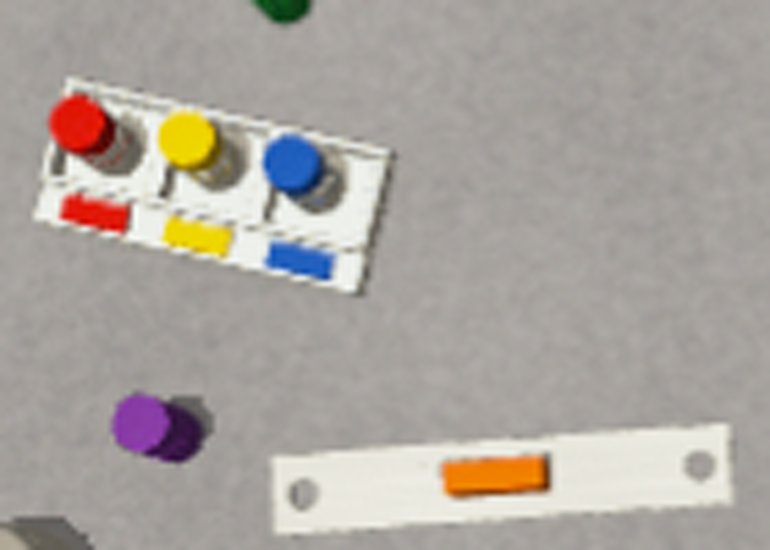

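View pics/cropB.png

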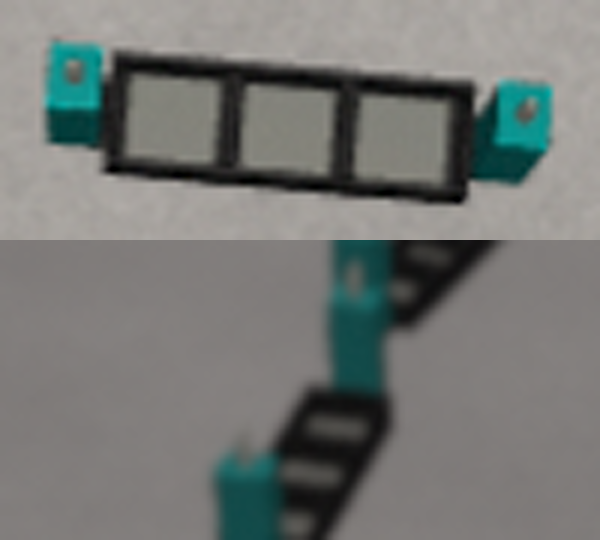

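The crops give cap discs (top view) at about (184.7,162.5), (204.2,165.1) and (223.3,169.8), with matching tags in front. The plate holes are at crop (302,493) and (700,465). The target carrier's pins are at top (317.3,151.7) and (392.7,158.3), and side (285.8,195) and (304.2,165).

```bash
python3 - <<'E'
from h import *
np.set_printoptions(precision=1,suppress=True)
T=cv2.imread("pics/top0.png")[...,::-1]
for c,a,b in(("red",(184.5,162.5),(260.9,274.9)),("yel",(204.2,165.3),(269.8,261.5)),("blu",(223,169.8),(279.1,249.9))):
    print(c,"tri",*tri(a,b),"z74",plane("top",a,74))
tg=[plane("top",a,20) for a in((187,178.3),(205.3,182.4),(223.9,186.9))]
for p,a,b in zip(tg,((187,178.3),(205.3,182.4),(223.9,186.9)),((275,291.2),(284.5,278.1),(293.6,265.6))):print("tag",p,"tri",*tri(a,b))
d=tg[0]-tg[2];psi=np.arctan2(-d[0],d[1]);print("rack len",np.hypot(*d[:2]),"yaw",round(psi,3))
for p in tg: print(" pocket",p[:2]+37*np.array([np.cos(psi),np.sin(psi)]))
# carrier pockets (grey floor)
g=cv2.cvtColor(np.ascontiguousarray(T[145:175,318:390]),cv2.COLOR_RGB2HSV)
m=cv2.inRange(g,(0,0,90),(180,60,255));n,_,st,ce=cv2.connectedComponentsWithStats(cv2.erode(m,None))
q=[]
for i in range(1,n):
    if 80<st[i,4]<400: p=plane("top",ce[i]+[318,145],4);q.append(p);print("floor",ce[i]+[318,145],st[i],p)
L,R_=plane("top",(317.3,151.7),90),plane("top",(392.7,158.3),90)
print("pins",L,R_,"mid",(L+R_)/2,"len",np.hypot(*(L-R_)[:2]),"yaw",np.arctan2(-(L-R_)[0],(L-R_)[1]))
print("tri",*tri((317.3,151.7),(285.8,195)),*tri((392.7,158.3),(304.2,165)))
# plate
A,B=[plane("top",(170+u/5.5,140+v/5.5),3) for u,v in((302,493),(700,465))]
print("holes",A,B,"mid",(A+B)/2,np.hypot(*(A-B)[:2]),"yaw",np.arctan2(-(A-B)[0],(A-B)[1]))
print("bar tri",*tri((259.9,226.1),(338.6,244.9)),"bar z41",plane("top",(170+496/5.5,140+472/5.5),41))
print("green,purple",plane("top",(218,133),70),plane("top",(195.8,216.5),70),"beaker",plane("top",(392,240),100))
E
```

```text
red tri [603.7 236.1  65.2] 0.47957796723038465 z74 [601.9 233.4  74. ]
yel tri [595.9 182.1  65.2] 0.3920353782622377 z74 [594.2 179.9  74. ]
blu tri [584.  130.9  65. ] 0.5242003658814695 z74 [581.8 128.9  74. ]
tag [568.9 241.   20. ] tri [569.1 241.   20. ] 0.2926410943221394
tag [557.3 189.1  20. ] tri [557.5 189.2  19.7] 0.20439729774012091
tag [544.6 136.7  20. ] tri [544.9 136.7  20. ] 0.6105054459675036
rack len 107.12156904346016 yaw -0.229
 pocket [605.  232.6]
 pocket [593.3 180.7]
 pocket [580.7 128.3]
floor [361.2 147.5] [  0   0  72  11 377] [ 660.4 -246.2    4. ]
floor [333.4 159.5] [  9   9  14  12 148] [ 625.8 -167.2    4. ]
floor [352.4 161.1] [ 28  10  14  13 148] [ 620.9 -220.7    4. ]
floor [371.4 162.7] [ 47  12  14  13 148] [ 616.4 -274.4    4. ]
floor [336.  172.3] [  0  20  55  10 171] [ 588.8 -174.5    4. ]
pins [ 627.  -122.3   90. ] [ 609.3 -320.4   90. ] mid [ 618.1 -221.3   90. ] len 198.91409420815586 yaw -0.08894242222624452
tri [ 627.7 -122.3   85.1] 0.8597637550083056 [ 608.4 -319.6   94.5] 0.33266211802080325
holes [427.5 133.9   3. ] [442.  -66.7   3. ] mid [434.7  33.6   3. ] 201.07236474333695 yaw 0.07214991540576317
bar tri [435.9  33.8  25.4] 0.20437943011534562 bar z41 [435.3  31.   41. ]
green,purple [684.3 146.8  70. ] [457.3 198.   70. ] beaker [ 395.  -312.1  100. ]
```

```bash
cat > go.py <<'E'
import sys
from h import *
from scipy.spatial.transform import Rotation as Ro
RK,CY=-0.229,-0.087
P={"red":(602,233.4,RK),"yel":(594,180,RK),"blu":(581.8,128.7,RK),"plate":(435.2,33,.072),
"cR":(614.5,-274.8,CY),"cM":(619,-221,CY),"cL":(623.8,-167.2,CY)}
s=monitor.sense();R0=Ro.from_euler("xyz",s["tcp_rot"])
def d(x,y,z,psi):
    Rt=Ro.from_euler("xyz",[np.pi,0,psi+np.pi/2])
    print("shift",np.round(R0.inv().apply(np.array([x,y,z])-s["eef_pos"])/50,3),"turn",np.round(np.degrees((R0.inv()*Rt).as_rotvec())/6,2))
print(np.round(s["eef_pos"],1),np.round(s["tcp_rot"],3),"t",round(s["clock"],2),"F",np.round(s["contact_force"],1),"op",round(s["opening"]*85.4,1),"grip",s["grasp_force"])
if len(sys.argv)>1:
    for a in sys.argv[1:]:
        n,z=a.split(":");p=P[n];print(a,end=" ");d(p[0],p[1],float(z),p[2])
E
python3 go.py red:180
```

```text
[ 176.7 -599.1  249.4] [-3.14  -0.     0.287] t 0.1 F [0.3 0.3 0.1] op 85.3 grip 0.0
red:180 shift [ 12.869 -13.562   1.404] turn [-1.000e-02 -1.000e-02 -1.007e+01]
```

>>> drive_tool(plan=[{"x": 12.87,"y": -13.56,"z": 0,"az": -10.07,"hand": 60},{"x": 12.87,"y": -13.56,"z": 0,"az": -10.07,"hand": 60},{"x": 12.87,"y": -13.56,"z": 0,"az": -10.07,"hand": 60},{"x": 12.87,"y": -13.56,"z": 0,"az": -10.07,"hand": 60},{"x": 12.87,"y": -13.56,"z": 0,"az": -10.07,"hand": 60},{"x": 12.87,"y": -13.56,"z": 0,"az": -10.07,"hand": 60},{"x": 12.87,"y": -13.56,"z": 0,"az": -10.07,"hand": 60},{"x": 12.87,"y": -13.56,"z": 0,"az": -10.07,"hand": 60}], grip_force=40)

```text
invalid input
```

```bash
python3 go.py red:180
```

```text
[ 176.7 -599.1  249.4] [-3.14  -0.     0.287] t 0.1 F [0.3 0.3 0.1] op 85.3 grip 0.0
red:180 shift [ 12.869 -13.562   1.404] turn [-1.000e-02 -1.000e-02 -1.007e+01]
```

>>> drive_tool(plan=[{"x": 0.6,"y": -0.65,"z": 0,"ax": 0,"ay": 0,"az": -1,"hand": 60},{"x": 1.2,"y": -1.3,"z": 0,"ax": 0,"ay": 0,"az": -2,"hand": 60},{"x": 1.8,"y": -1.95,"z": 0,"ax": 0,"ay": 0,"az": -3,"hand": 60},{"x": 2.4,"y": -2.6,"z": 0,"ax": 0,"ay": 0,"az": -4,"hand": 60},{"x": 3,"y": -3.25,"z": 0,"ax": 0,"ay": 0,"az": -5,"hand": 60},{"x": 3.6,"y": -3.9,"z": 0,"ax": 0,"ay": 0,"az": -6,"hand": 60},{"x": 4.3,"y": -4.6,"z": 0,"ax": 0,"ay": 0,"az": -7,"hand": 60},{"x": 5,"y": -5.3,"z": 0,"ax": 0,"ay": 0,"az": -8,"hand": 60}], grip_force=40)

```text
clock: 0.9
eef_pos: [341.9, -272.8, 249.9]
tcp_rot: [3.142, -0.0, 1.128]
contact_force: [0.1, -0.7, -0.0]
opening: 0.702
grasp_force: 0.0
```

```bash
python3 go.py red:180
```

```text
[ 341.9 -272.8  249.9] [ 3.142 -0.     1.128] t 0.9 F [ 0.1 -0.7 -0. ] op 60.0 grip 0.0
red:180 shift [11.377  0.363  1.399] turn [ 0.   -0.   -2.04]
```

>>> drive_tool(plan=[{"x": 8,"y": 0.25,"z": 0,"ax": 0,"ay": 0,"az": -2.04,"hand": 60},{"x": 8,"y": 0.25,"z": 0,"ax": 0,"ay": 0,"az": -2.04,"hand": 60},{"x": 8,"y": 0.25,"z": 0,"ax": 0,"ay": 0,"az": -2.04,"hand": 60},{"x": 8,"y": 0.25,"z": 0,"ax": 0,"ay": 0,"az": -2.04,"hand": 60},{"x": 8,"y": 0.25,"z": 0,"ax": 0,"ay": 0,"az": -2.04,"hand": 60},{"x": 8,"y": 0.25,"z": 0,"ax": 0,"ay": 0,"az": -2.04,"hand": 60},{"x": 8,"y": 0.25,"z": 0,"ax": 0,"ay": 0,"az": -2.04,"hand": 60},{"x": 8,"y": 0.25,"z": 0,"ax": 0,"ay": 0,"az": -2.04,"hand": 60}])

```text
clock: 1.7
eef_pos: [525.8, 82.8, 249.8]
tcp_rot: [-3.141, 0.0, 1.339]
contact_force: [0.8, -1.6, 0.4]
opening: 0.7
grasp_force: 0.0
```

```bash
python3 go.py red:180
```

```text
[525.8  82.8 249.8] [-3.141  0.     1.339] t 1.7 F [ 0.8 -1.6  0.4] op 59.7 grip 0.0
red:180 shift [3.282 0.79  1.396] turn [-0.    0.   -0.03]
```

>>> drive_tool(plan=[{"x": 3.28,"y": 0.79,"z": 0.7,"ax": 0,"ay": 0,"az": 0,"hand": 60},{"x": 3.28,"y": 0.79,"z": 1.4,"ax": 0,"ay": 0,"az": 0,"hand": 60},{"x": 3.28,"y": 0.79,"z": 1.4,"ax": 0,"ay": 0,"az": 0,"hand": 60},{"x": 3.28,"y": 0.79,"z": 1.4,"ax": 0,"ay": 0,"az": 0,"hand": 60},{"x": 3.28,"y": 0.79,"z": 1.4,"ax": 0,"ay": 0,"az": 0,"hand": 60},{"x": 3.28,"y": 0.79,"z": 1.4,"ax": 0,"ay": 0,"az": 0,"hand": 60},{"x": 3.28,"y": 0.79,"z": 1.4,"ax": 0,"ay": 0,"az": 0,"hand": 60}])

```text
clock: 2.4
eef_pos: [601.4, 230.3, 180.3]
tcp_rot: [-3.141, 0.0, 1.338]
contact_force: [-0.1, -0.1, -0.1]
opening: 0.7
grasp_force: 0.0
```

```bash
python3 go.py red:56
```

```text
[601.4 230.3 180.3] [-3.141  0.     1.338] t 2.4 F [-0.1 -0.1 -0.1] op 59.8 grip 0.0
red:56 shift [ 6.500e-02 -2.000e-03  2.487e+00] turn [-0.    0.   -0.04]
```

>>> drive_tool(plan=[{"x": 0,"y": 0,"z": 0.7,"ax": 0,"ay": 0,"az": 0,"hand": 60},{"x": 0,"y": 0,"z": 1.4,"ax": 0,"ay": 0,"az": 0,"hand": 60},{"x": 0,"y": 0,"z": 2.0,"ax": 0,"ay": 0,"az": 0,"hand": 60},{"x": 0,"y": 0,"z": 2.48,"ax": 0,"ay": 0,"az": 0,"hand": 60},{"x": 0,"y": 0,"z": 2.48,"ax": 0,"ay": 0,"az": 0,"hand": 60},{"x": 0,"y": 0,"z": 2.48,"ax": 0,"ay": 0,"az": 0,"hand": 60}])

```text
clock: 3.0
eef_pos: [602.0, 230.4, 57.1]
tcp_rot: [3.141, -0.0, 1.337]
contact_force: [0.2, 0.4, 0.4]
opening: 0.702
grasp_force: 0.0
```

>>> drive_tool(plan=[{"x": 0,"y": 0,"z": 0,"ax": 0,"ay": 0,"az": 0,"hand": 20},{"x": 0,"y": 0,"z": 0,"ax": 0,"ay": 0,"az": 0,"hand": 20},{"x": 0,"y": 0,"z": 0,"ax": 0,"ay": 0,"az": 0,"hand": 20},{"x": 0,"y": 0,"z": 0,"ax": 0,"ay": 0,"az": 0,"hand": 20},{"x": 0,"y": 0,"z": 0,"ax": 0,"ay": 0,"az": 0,"hand": 20},{"x": 0,"y": 0,"z": 0,"ax": 0,"ay": 0,"az": 0,"hand": 20},{"x": 0,"y": 0,"z": 0,"ax": 0,"ay": 0,"az": 0,"hand": 20}])

```text
clock: 3.7
eef_pos: [602.7, 231.4, 57.8]
tcp_rot: [3.139, -0.001, 1.338]
contact_force: [-0.8, -1.7, 6.8]
opening: 0.313
grasp_force: 38.9
```

>>> drive_tool(plan=[{"x": 0,"y": 0,"z": -0.3,"ax": 0,"ay": 0,"az": 0,"hand": 20},{"x": 0,"y": 0,"z": -0.8,"ax": 0,"ay": 0,"az": 0,"hand": 20},{"x": 0,"y": 0,"z": -1.5,"ax": 0,"ay": 0,"az": 0,"hand": 20},{"x": 0,"y": 0,"z": -2.2,"ax": 0,"ay": 0,"az": 0,"hand": 20},{"x": 0,"y": 0,"z": -3.0,"ax": 0,"ay": 0,"az": 0,"hand": 20},{"x": 0,"y": 0,"z": -3.0,"ax": 0,"ay": 0,"az": 0,"hand": 20}])

```text
clock: 4.3
eef_pos: [604.7, 232.4, 213.5]
tcp_rot: [3.133, -0.006, 1.338]
contact_force: [0.1, 0.7, -1.0]
opening: 0.315
grasp_force: 39.4
```

```bash
python3 go.py cR:206
```

```text
[604.7 232.4 213.5] [ 3.133 -0.006  1.338] t 4.3 F [ 0.1  0.7 -1. ] op 26.9 grip 39.44927382864989
cR:206 shift [-9.826  2.527  0.113] turn [ 0.09 -0.05 -1.39]
```

>>> drive_tool(plan=[{"x": -0.7,"y": 0.18,"z": 0,"ax": 0,"ay": 0,"az": -0.2,"hand": 20},{"x": -1.5,"y": 0.38,"z": 0,"ax": 0,"ay": 0,"az": -0.4,"hand": 20},{"x": -2.4,"y": 0.61,"z": 0,"ax": 0,"ay": 0,"az": -0.6,"hand": 20},{"x": -3.3,"y": 0.84,"z": 0,"ax": 0,"ay": 0,"az": -0.8,"hand": 20},{"x": -4.2,"y": 1.08,"z": 0,"ax": 0,"ay": 0,"az": -1.0,"hand": 20},{"x": -5.1,"y": 1.31,"z": 0,"ax": 0,"ay": 0,"az": -1.2,"hand": 20},{"x": -6.0,"y": 1.54,"z": 0,"ax": 0,"ay": 0,"az": -1.39,"hand": 20},{"x": -6.9,"y": 1.77,"z": 0,"ax": 0,"ay": 0,"az": -1.39,"hand": 20}])

```text
clock: 5.1
eef_pos: [607.8, -126.7, 206.5]
tcp_rot: [3.141, -0.0, 1.484]
contact_force: [0.3, -0.4, -1.0]
opening: 0.315
grasp_force: 39.4
```

```bash
python3 go.py cR:206
```

```text
[ 607.8 -126.7  206.5] [ 3.141 -0.     1.484] t 5.1 F [ 0.3 -0.4 -1. ] op 26.9 grip 39.40691545314621
cR:206 shift [-2.939  0.389  0.01 ] turn [ 0.   -0.    0.01]
```

>>> drive_tool(plan=[{"x": -0.8,"y": 0.1,"z": 0,"ax": 0,"ay": 0,"az": 0,"hand": 20},{"x": -1.6,"y": 0.2,"z": 0,"ax": 0,"ay": 0,"az": 0,"hand": 20},{"x": -2.3,"y": 0.3,"z": 0.5,"ax": 0,"ay": 0,"az": 0,"hand": 20},{"x": -2.8,"y": 0.39,"z": 1.1,"ax": 0,"ay": 0,"az": 0,"hand": 20},{"x": -2.8,"y": 0.39,"z": 1.7,"ax": 0,"ay": 0,"az": 0,"hand": 20},{"x": -2.8,"y": 0.39,"z": 2.0,"ax": 0,"ay": 0,"az": 0,"hand": 20},{"x": -2.8,"y": 0.39,"z": 2.0,"ax": 0,"ay": 0,"az": 0,"hand": 20},{"x": -2.8,"y": 0.39,"z": 2.0,"ax": 0,"ay": 0,"az": 0,"hand": 20}])

```text
clock: 5.9
eef_pos: [616.0, -265.6, 106.9]
tcp_rot: [3.141, 0.0, 1.485]
contact_force: [-0.7, -0.4, -0.1]
opening: 0.313
grasp_force: 39.5
```

```bash
python3 go.py cR:59; python3 - <<'E'
from h import *
T=imaging.grab_frame("top");S=imaging.grab_frame("side")
a=cv2.resize(T[130:190,300:420],None,fx=5,fy=5,interpolation=2);b=cv2.resize(S[130:230,240:360],None,fx=5,fy=5,interpolation=2)[:300]
cv2.imwrite("pics/r1.png",np.vstack([a,b])[...,::-1])
E
```

```text
[ 616.  -265.6  106.9] [3.141 0.    1.485] t 5.9 F [-0.7 -0.4 -0.1] op 26.8 grip 39.451433188514784
cR:59 shift [-0.185 -0.014  0.958] turn [0.01 0.   0.01]
```

View pics/r1.png

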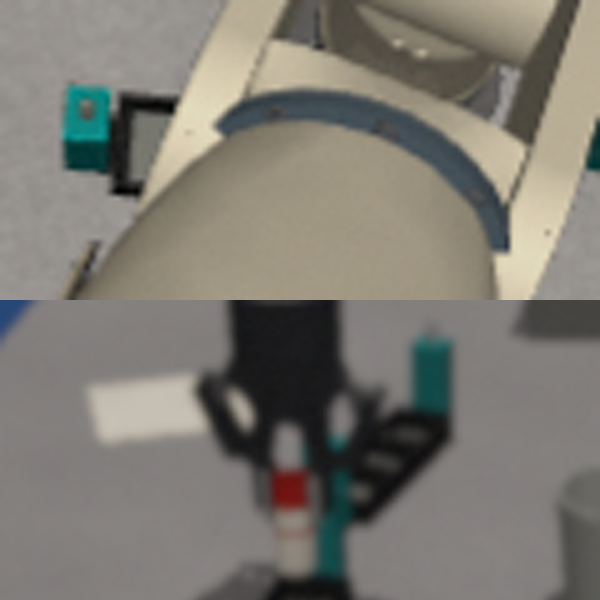

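The bottle is held upright above the carrier (red cap at crop (290,490)); the top view of it is blocked by the arm. I'll correct about 10 mm in y and lower it.

>>> drive_tool(plan=[{"x": -0.2,"y": -0.01,"z": 0.1,"ax": 0,"ay": 0,"az": 0,"hand": 20},{"x": -0.2,"y": -0.01,"z": 0.35,"ax": 0,"ay": 0,"az": 0,"hand": 20},{"x": -0.2,"y": -0.01,"z": 0.6,"ax": 0,"ay": 0,"az": 0,"hand": 20},{"x": -0.2,"y": -0.01,"z": 0.8,"ax": 0,"ay": 0,"az": 0,"hand": 20},{"x": -0.2,"y": -0.01,"z": 0.95,"ax": 0,"ay": 0,"az": 0,"hand": 20},{"x": -0.2,"y": -0.01,"z": 0.97,"ax": 0,"ay": 0,"az": 0,"hand": 20},{"x": -0.2,"y": -0.01,"z": 0.97,"ax": 0,"ay": 0,"az": 0,"hand": 20}])

```text
clock: 6.7
eef_pos: [613.9, -275.9, 57.0]
tcp_rot: [-3.141, -0.0, 1.484]
contact_force: [-0.1, -0.2, 1.6]
opening: 0.319
grasp_force: 40.7
```

>>> drive_tool(plan=[{"x": 0,"y": 0,"z": 0,"ax": 0,"ay": 0,"az": 0,"hand": 60},{"x": 0,"y": 0,"z": 0,"ax": 0,"ay": 0,"az": 0,"hand": 60},{"x": 0,"y": 0,"z": 0,"ax": 0,"ay": 0,"az": 0,"hand": 60},{"x": 0,"y": 0,"z": -0.5,"ax": 0,"ay": 0,"az": 0,"hand": 60},{"x": 0,"y": 0,"z": -1.2,"ax": 0,"ay": 0,"az": 0,"hand": 60},{"x": 0,"y": 0,"z": -2.0,"ax": 0,"ay": 0,"az": 0,"hand": 60},{"x": 0,"y": 0,"z": -2.8,"ax": 0,"ay": 0,"az": 0,"hand": 60}])

```text
clock: 7.4
eef_pos: [613.9, -275.9, 198.6]
tcp_rot: [-3.141, -0.0, 1.484]
contact_force: [0.8, -0.5, 0.2]
opening: 0.702
grasp_force: 0.0
```

```bash
python3 go.py yel:190
```

```text
[ 613.9 -275.9  198.6] [-3.141 -0.     1.484] t 7.4 F [ 0.8 -0.5  0.2] op 59.9 grip 0.0
yel:190 shift [ 9.048 -1.189  0.175] turn [-0.01 -0.    1.36]
```

>>> drive_tool(plan=[{"x": 0.8,"y": -0.1,"z": 0,"ax": 0,"ay": 0,"az": 0.2,"hand": 60},{"x": 1.7,"y": -0.22,"z": 0,"ax": 0,"ay": 0,"az": 0.4,"hand": 60},{"x": 2.6,"y": -0.34,"z": 0,"ax": 0,"ay": 0,"az": 0.6,"hand": 60},{"x": 3.5,"y": -0.46,"z": 0,"ax": 0,"ay": 0,"az": 0.8,"hand": 60},{"x": 4.4,"y": -0.58,"z": 0,"ax": 0,"ay": 0,"az": 1.0,"hand": 60},{"x": 5.3,"y": -0.7,"z": 0,"ax": 0,"ay": 0,"az": 1.2,"hand": 60},{"x": 6.2,"y": -0.81,"z": 0,"ax": 0,"ay": 0,"az": 1.36,"hand": 60},{"x": 7.1,"y": -0.93,"z": 0,"ax": 0,"ay": 0,"az": 1.36,"hand": 60}])

```text
clock: 8.2
eef_pos: [598.5, 83.5, 197.7]
tcp_rot: [3.141, -0.0, 1.341]
contact_force: [0.1, -0.9, 0.4]
opening: 0.702
grasp_force: 0.0
```

```bash
python3 go.py yel:190; python3 - <<'E'
from h import *
T=imaging.grab_frame("top");S=imaging.grab_frame("side")
print(blobs(T,"red",(300,130,420,190)),blobs(T,"teal",(300,130,420,190)),blobs(S,"red",(240,130,360,230)))
a=cv2.resize(T[130:190,300:420],None,fx=5,fy=5,interpolation=2)
cv2.imwrite("pics/r2.png",a[...,::-1])
E
```

```text
[598.5  83.5 197.7] [ 3.141 -0.     1.341] t 8.2 F [ 0.1 -0.9  0.4] op 59.9 grip 0.0
yel:190 shift [ 1.858 -0.527  0.153] turn [ 0.   -0.   -0.01]
[(array([372.9, 158.2]), np.int32(106), array([368, 153,  11,  12]))] [(array([316.9, 155.3]), np.int32(130), array([313, 147,   9,  17])), (array([390.2, 161.6]), np.int32(153), array([384, 154,  13,  16])), (array([417.8, 160.2]), np.int32(20), array([416, 157,   4,   7]))] [(array([299.9, 178.6]), np.int32(55), array([297, 175,   7,   8]))]
```

View pics/r2.png

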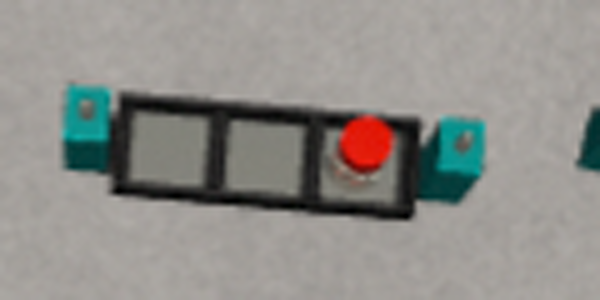

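Red stands upright in the right-hand pocket: its cap is at (372.9,158.2), and the other two pockets are empty. Yellow is next.

>>> drive_tool(plan=[{"x": 0.8,"y": -0.2,"z": 0.15,"ax": 0,"ay": 0,"az": 0,"hand": 60},{"x": 1.5,"y": -0.45,"z": 0.15,"ax": 0,"ay": 0,"az": 0,"hand": 60},{"x": 1.87,"y": -0.53,"z": 0.15,"ax": 0,"ay": 0,"az": 0,"hand": 60},{"x": 1.87,"y": -0.53,"z": 0.15,"ax": 0,"ay": 0,"az": 0,"hand": 60},{"x": 1.87,"y": -0.53,"z": 0.7,"ax": 0,"ay": 0,"az": 0,"hand": 60},{"x": 1.87,"y": -0.53,"z": 1.3,"ax": 0,"ay": 0,"az": 0,"hand": 60},{"x": 1.87,"y": -0.53,"z": 1.6,"ax": 0,"ay": 0,"az": 0,"hand": 60},{"x": 1.87,"y": -0.53,"z": 1.6,"ax": 0,"ay": 0,"az": 0,"hand": 60}])

```text
clock: 9.1
eef_pos: [593.0, 177.2, 115.4]
tcp_rot: [-3.138, 0.002, 1.341]
contact_force: [0.4, -1.0, -0.5]
opening: 0.702
grasp_force: 0.0
```

```bash
python3 go.py yel:57; python3 -c "
from h import *
print(plane('top',(373.2,158.2),74))"
```

```text
[593.  177.2 115.4] [-3.138e+00  2.000e-03  1.341e+00] t 9.1 F [ 0.4 -1.  -0.5] op 59.9 grip 0.0
yel:57 shift [0.062 0.012 1.168] turn [-0.03  0.02 -0.01]
[ 613.22887917 -271.0692304    74.        ]
```

>>> drive_tool(plan=[{"x": 0.04,"y": 0,"z": 0.5,"ax": 0,"ay": 0,"az": 0,"hand": 60},{"x": 0.04,"y": 0,"z": 1.0,"ax": 0,"ay": 0,"az": 0,"hand": 60},{"x": 0.04,"y": 0,"z": 1.17,"ax": 0,"ay": 0,"az": 0,"hand": 60},{"x": 0.04,"y": 0,"z": 1.17,"ax": 0,"ay": 0,"az": 0,"hand": 60},{"x": 0.04,"y": 0,"z": 1.17,"ax": 0,"ay": 0,"az": 0,"hand": 60}])

```text
clock: 9.6
eef_pos: [595.5, 180.7, 60.3]
tcp_rot: [3.14, -0.001, 1.341]
contact_force: [-0.3, -0.0, 0.6]
opening: 0.705
grasp_force: 0.0
```

>>> drive_tool(plan=[{"x": 0,"y": 0,"z": 0,"ax": 0,"ay": 0,"az": 0,"hand": 20},{"x": 0,"y": 0,"z": 0,"ax": 0,"ay": 0,"az": 0,"hand": 20},{"x": 0,"y": 0,"z": 0,"ax": 0,"ay": 0,"az": 0,"hand": 20},{"x": 0,"y": 0,"z": 0,"ax": 0,"ay": 0,"az": 0,"hand": 20},{"x": 0,"y": 0,"z": 0,"ax": 0,"ay": 0,"az": 0,"hand": 20},{"x": 0,"y": 0,"z": 0,"ax": 0,"ay": 0,"az": 0,"hand": 20},{"x": 0,"y": 0,"z": 0,"ax": 0,"ay": 0,"az": 0,"hand": 20}])

```text
clock: 10.3
eef_pos: [595.3, 180.9, 60.2]
tcp_rot: [3.14, -0.001, 1.341]
contact_force: [-1.1, -0.6, 4.5]
opening: 0.314
grasp_force: 39.0
```

>>> drive_tool(plan=[{"x": 0,"y": 0,"z": -0.3,"ax": 0,"ay": 0,"az": 0,"hand": 20},{"x": 0,"y": 0,"z": -0.8,"ax": 0,"ay": 0,"az": 0,"hand": 20},{"x": 0,"y": 0,"z": -1.5,"ax": 0,"ay": 0,"az": 0,"hand": 20},{"x": 0,"y": 0,"z": -2.2,"ax": 0,"ay": 0,"az": 0,"hand": 20},{"x": 0,"y": 0,"z": -2.9,"ax": 0,"ay": 0,"az": 0,"hand": 20},{"x": 0,"y": 0,"z": -2.9,"ax": 0,"ay": 0,"az": 0,"hand": 20},{"x": 0,"y": 0,"z": -2.9,"ax": 0,"ay": 0,"az": 0,"hand": 20}])

```text
clock: 11.0
eef_pos: [595.0, 180.8, 205.8]
tcp_rot: [3.139, -0.001, 1.341]
contact_force: [-0.4, -0.0, -0.7]
opening: 0.314
grasp_force: 39.4
```

```bash
python3 go.py cM:200
```

```text
[595.  180.8 205.8] [ 3.139e+00 -1.000e-03  1.341e+00] t 11.0 F [-0.4 -0.  -0.7] op 26.9 grip 39.396793351188535
cM:200 shift [-7.717  2.294  0.112] turn [ 0.02 -0.01 -1.36]
```

>>> drive_tool(plan=[{"x": -0.6,"y": 0.18,"z": 0,"ax": 0,"ay": 0,"az": -0.2,"hand": 20},{"x": -1.4,"y": 0.42,"z": 0,"ax": 0,"ay": 0,"az": -0.4,"hand": 20},{"x": -2.3,"y": 0.68,"z": 0,"ax": 0,"ay": 0,"az": -0.6,"hand": 20},{"x": -3.2,"y": 0.95,"z": 0,"ax": 0,"ay": 0,"az": -0.8,"hand": 20},{"x": -4.1,"y": 1.22,"z": 0,"ax": 0,"ay": 0,"az": -1.0,"hand": 20},{"x": -5.0,"y": 1.49,"z": 0,"ax": 0,"ay": 0,"az": -1.2,"hand": 20},{"x": -5.9,"y": 1.75,"z": 0,"ax": 0,"ay": 0,"az": -1.36,"hand": 20},{"x": -6.7,"y": 1.99,"z": 0,"ax": 0,"ay": 0,"az": -1.36,"hand": 20}])

```text
clock: 11.8
eef_pos: [614.2, -170.2, 202.7]
tcp_rot: [-3.139, -0.0, 1.484]
contact_force: [0.6, 0.3, -0.4]
opening: 0.313
grasp_force: 39.4
```

```bash
python3 go.py cM:105
```

```text
[ 614.2 -170.2  202.7] [-3.139 -0.     1.484] t 11.8 F [ 0.6  0.3 -0.4] op 26.7 grip 39.39821870146261
cM:105 shift [-1.004  0.189  1.953] turn [-0.02 -0.    0.  ]
```

>>> drive_tool(plan=[{"x": -0.5,"y": 0.1,"z": 0,"ax": 0,"ay": 0,"az": 0,"hand": 20},{"x": -0.9,"y": 0.19,"z": 0.2,"ax": 0,"ay": 0,"az": 0,"hand": 20},{"x": -1.0,"y": 0.19,"z": 0.7,"ax": 0,"ay": 0,"az": 0,"hand": 20},{"x": -1.0,"y": 0.19,"z": 1.3,"ax": 0,"ay": 0,"az": 0,"hand": 20},{"x": -1.0,"y": 0.19,"z": 1.8,"ax": 0,"ay": 0,"az": 0,"hand": 20},{"x": -1.0,"y": 0.19,"z": 1.95,"ax": 0,"ay": 0,"az": 0,"hand": 20},{"x": -1.0,"y": 0.19,"z": 1.95,"ax": 0,"ay": 0,"az": 0,"hand": 20}])

```text
clock: 12.5
eef_pos: [619.2, -218.0, 104.5]
tcp_rot: [-3.138, -0.001, 1.484]
contact_force: [0.5, 0.4, -0.0]
opening: 0.312
grasp_force: 39.4
```

```bash
python3 go.py cM:60
```

```text
[ 619.2 -218.   104.5] [-3.138e+00 -1.000e-03  1.484e+00] t 12.5 F [ 0.5  0.4 -0. ] op 26.6 grip 39.41498023159511
cM:60 shift [-0.061  0.004  0.889] turn [-0.04 -0.01  0.  ]
```

>>> drive_tool(plan=[{"x": -0.05,"y": 0,"z": 0.2,"ax": 0,"ay": 0,"az": 0,"hand": 20},{"x": -0.05,"y": 0,"z": 0.45,"ax": 0,"ay": 0,"az": 0,"hand": 20},{"x": -0.05,"y": 0,"z": 0.7,"ax": 0,"ay": 0,"az": 0,"hand": 20},{"x": -0.05,"y": 0,"z": 0.85,"ax": 0,"ay": 0,"az": 0,"hand": 20},{"x": -0.05,"y": 0,"z": 0.9,"ax": 0,"ay": 0,"az": 0,"hand": 20},{"x": -0.05,"y": 0,"z": 0.9,"ax": 0,"ay": 0,"az": 0,"hand": 20}])

```text
clock: 13.1
eef_pos: [620.1, -221.2, 61.1]
tcp_rot: [-3.141, -0.0, 1.484]
contact_force: [-0.6, 0.2, 0.3]
opening: 0.314
grasp_force: 39.4
```

>>> drive_tool(plan=[{"x": 0,"y": 0,"z": 0,"ax": 0,"ay": 0,"az": 0,"hand": 60},{"x": 0,"y": 0,"z": 0,"ax": 0,"ay": 0,"az": 0,"hand": 60},{"x": 0,"y": 0,"z": 0,"ax": 0,"ay": 0,"az": 0,"hand": 60},{"x": 0,"y": 0,"z": -0.5,"ax": 0,"ay": 0,"az": 0,"hand": 60},{"x": 0,"y": 0,"z": -1.2,"ax": 0,"ay": 0,"az": 0,"hand": 60},{"x": 0,"y": 0,"z": -2.0,"ax": 0,"ay": 0,"az": 0,"hand": 60},{"x": 0,"y": 0,"z": -2.7,"ax": 0,"ay": 0,"az": 0,"hand": 60}])

```text
clock: 13.8
eef_pos: [620.4, -221.4, 198.6]
tcp_rot: [3.141, 0.0, 1.484]
contact_force: [-1.1, 0.4, 0.1]
opening: 0.707
grasp_force: 0.0
```

```bash
python3 go.py blu:190
```

```text
[ 620.4 -221.4  198.6] [3.141 0.    1.484] t 13.8 F [-1.1  0.4  0.1] op 60.4 grip 0.0
blu:190 shift [ 6.908 -1.378  0.169] turn [0.01 0.   1.36]
```

>>> drive_tool(plan=[{"x": 0.8,"y": -0.16,"z": 0,"ax": 0,"ay": 0,"az": 0.2,"hand": 60},{"x": 1.7,"y": -0.34,"z": 0,"ax": 0,"ay": 0,"az": 0.4,"hand": 60},{"x": 2.6,"y": -0.52,"z": 0,"ax": 0,"ay": 0,"az": 0.6,"hand": 60},{"x": 3.5,"y": -0.7,"z": 0,"ax": 0,"ay": 0,"az": 0.8,"hand": 60},{"x": 4.4,"y": -0.88,"z": 0,"ax": 0,"ay": 0,"az": 1.0,"hand": 60},{"x": 5.3,"y": -1.06,"z": 0,"ax": 0,"ay": 0,"az": 1.2,"hand": 60},{"x": 6.1,"y": -1.22,"z": 0,"ax": 0,"ay": 0,"az": 1.36,"hand": 60},{"x": 6.9,"y": -1.38,"z": 0,"ax": 0,"ay": 0,"az": 1.36,"hand": 60}])

```text
clock: 14.6
eef_pos: [581.1, 130.2, 197.0]
tcp_rot: [3.141, -0.0, 1.341]
contact_force: [0.6, -0.4, -0.1]
opening: 0.7
grasp_force: 0.0
```

```bash
python3 go.py blu:100; python3 - <<'E'
from h import *
T=imaging.grab_frame("top");b=blobs(T,"yellow",(300,130,420,190));print(b,plane("top",b[0][0],74) if b else 0)
E
```

```text
[581.1 130.2 197. ] [ 3.141 -0.     1.341] t 14.6 F [ 0.6 -0.4 -0.1] op 59.8 grip 0.0
blu:100 shift [-0.027  0.018  1.939] turn [ 0.01 -0.   -0.01]
[(array([353.8, 156. ]), np.int32(105), array([349, 151,  11,  12]))] [ 619.18942838 -219.46031548   74.        ]
```

>>> drive_tool(plan=[{"x": -0.02,"y": 0.02,"z": 0.6,"ax": 0,"ay": 0,"az": 0,"hand": 60},{"x": -0.02,"y": 0.02,"z": 1.3,"ax": 0,"ay": 0,"az": 0,"hand": 60},{"x": -0.02,"y": 0.02,"z": 2.0,"ax": 0,"ay": 0,"az": 0,"hand": 60},{"x": -0.02,"y": 0.02,"z": 2.5,"ax": 0,"ay": 0,"az": 0,"hand": 60},{"x": -0.02,"y": 0.02,"z": 2.78,"ax": 0,"ay": 0,"az": 0,"hand": 60},{"x": -0.02,"y": 0.02,"z": 2.78,"ax": 0,"ay": 0,"az": 0,"hand": 60},{"x": -0.02,"y": 0.02,"z": 2.78,"ax": 0,"ay": 0,"az": 0,"hand": 60}])

```text
clock: 15.35
eef_pos: [582.8, 127.2, 58.3]
tcp_rot: [3.141, -0.0, 1.341]
contact_force: [0.8, -0.5, 0.2]
opening: 0.703
grasp_force: 0.0
```

>>> drive_tool(plan=[{"x": 0,"y": 0,"z": 0,"ax": 0,"ay": 0,"az": 0,"hand": 20},{"x": 0,"y": 0,"z": 0,"ax": 0,"ay": 0,"az": 0,"hand": 20},{"x": 0,"y": 0,"z": 0,"ax": 0,"ay": 0,"az": 0,"hand": 20},{"x": 0,"y": 0,"z": 0,"ax": 0,"ay": 0,"az": 0,"hand": 20},{"x": 0,"y": 0,"z": 0,"ax": 0,"ay": 0,"az": 0,"hand": 20},{"x": 0,"y": 0,"z": 0,"ax": 0,"ay": 0,"az": 0,"hand": 20},{"x": 0,"y": 0,"z": 0,"ax": 0,"ay": 0,"az": 0,"hand": 20}])

```text
clock: 16.05
eef_pos: [583.1, 127.4, 58.9]
tcp_rot: [3.14, -0.001, 1.341]
contact_force: [-0.8, -1.0, 5.3]
opening: 0.315
grasp_force: 39.0
```

>>> drive_tool(plan=[{"x": 0,"y": 0,"z": -0.3,"ax": 0,"ay": 0,"az": 0,"hand": 20},{"x": 0,"y": 0,"z": -0.8,"ax": 0,"ay": 0,"az": 0,"hand": 20},{"x": 0,"y": 0,"z": -1.5,"ax": 0,"ay": 0,"az": 0,"hand": 20},{"x": 0,"y": 0,"z": -2.2,"ax": 0,"ay": 0,"az": 0,"hand": 20},{"x": 0,"y": 0,"z": -2.9,"ax": 0,"ay": 0,"az": 0,"hand": 20},{"x": 0,"y": 0,"z": -2.9,"ax": 0,"ay": 0,"az": 0,"hand": 20},{"x": 0,"y": 0,"z": -2.9,"ax": 0,"ay": 0,"az": 0,"hand": 20}])

```text
clock: 16.75
eef_pos: [582.7, 127.3, 204.4]
tcp_rot: [3.139, -0.001, 1.341]
contact_force: [0.1, -0.4, -1.3]
opening: 0.316
grasp_force: 39.4
```

```bash
python3 go.py cL:200
```

```text
[582.7 127.3 204.4] [ 3.139e+00 -1.000e-03  1.341e+00] t 16.75 F [ 0.1 -0.4 -1.3] op 27.0 grip 39.43073289730819
cL:200 shift [-5.548  2.14   0.086] turn [ 0.03 -0.01 -1.36]
```

>>> drive_tool(plan=[{"x": -0.7,"y": 0.27,"z": 0,"ax": 0,"ay": 0,"az": -0.2,"hand": 20},{"x": -1.5,"y": 0.58,"z": 0,"ax": 0,"ay": 0,"az": -0.4,"hand": 20},{"x": -2.3,"y": 0.89,"z": 0,"ax": 0,"ay": 0,"az": -0.6,"hand": 20},{"x": -3.1,"y": 1.2,"z": 0,"ax": 0,"ay": 0,"az": -0.8,"hand": 20},{"x": -3.9,"y": 1.5,"z": 0,"ax": 0,"ay": 0,"az": -1.0,"hand": 20},{"x": -4.7,"y": 1.81,"z": 0,"ax": 0,"ay": 0,"az": -1.2,"hand": 20},{"x": -5.3,"y": 2.05,"z": 0,"ax": 0,"ay": 0,"az": -1.36,"hand": 20},{"x": -5.55,"y": 2.14,"z": 0,"ax": 0,"ay": 0,"az": -1.36,"hand": 20}])

```text
clock: 17.55
eef_pos: [622.6, -170.1, 201.2]
tcp_rot: [-3.14, 0.0, 1.482]
contact_force: [-0.6, -0.2, -2.3]
opening: 0.317
grasp_force: 39.4
```

```bash
python3 go.py cL:110
```

```text
[ 622.6 -170.1  201.2] [-3.14   0.     1.482] t 17.55 F [-0.6 -0.2 -2.3] op 27.0 grip 39.4445601379266
cL:110 shift [0.06  0.022 1.823] turn [-0.02  0.   -0.02]
```

>>> drive_tool(plan=[{"x": 0.04,"y": 0.02,"z": 0.4,"ax": 0,"ay": 0,"az": 0,"hand": 20},{"x": 0.04,"y": 0.02,"z": 1.0,"ax": 0,"ay": 0,"az": 0,"hand": 20},{"x": 0.04,"y": 0.02,"z": 1.6,"ax": 0,"ay": 0,"az": 0,"hand": 20},{"x": 0.04,"y": 0.02,"z": 1.83,"ax": 0,"ay": 0,"az": 0,"hand": 20},{"x": 0.04,"y": 0.02,"z": 1.83,"ax": 0,"ay": 0,"az": 0,"hand": 20}])

```text
clock: 18.05
eef_pos: [622.8, -164.5, 108.8]
tcp_rot: [-3.137, -0.001, 1.484]
contact_force: [0.2, -0.5, 0.4]
opening: 0.313
grasp_force: 39.5
```

```bash
python3 go.py cL:59.5
```

```text
[ 622.8 -164.5  108.8] [-3.137e+00 -1.000e-03  1.484e+00] t 18.05 F [ 0.2 -0.5  0.4] op 26.8 grip 39.45984201243846
cL:59.5 shift [-0.053  0.029  0.985] turn [-0.04 -0.01  0.  ]
```

>>> drive_tool(plan=[{"x": -0.04,"y": 0.01,"z": 0.2,"ax": 0,"ay": 0,"az": 0,"hand": 20},{"x": -0.04,"y": 0.01,"z": 0.5,"ax": 0,"ay": 0,"az": 0,"hand": 20},{"x": -0.04,"y": 0.01,"z": 0.75,"ax": 0,"ay": 0,"az": 0,"hand": 20},{"x": -0.04,"y": 0.01,"z": 0.95,"ax": 0,"ay": 0,"az": 0,"hand": 20},{"x": -0.04,"y": 0.01,"z": 1.0,"ax": 0,"ay": 0,"az": 0,"hand": 20},{"x": -0.04,"y": 0.01,"z": 1.0,"ax": 0,"ay": 0,"az": 0,"hand": 20}])

```text
clock: 18.65
eef_pos: [624.5, -167.4, 60.4]
tcp_rot: [-3.141, -0.0, 1.484]
contact_force: [0.1, -0.3, -1.3]
opening: 0.318
grasp_force: 39.5
```

>>> drive_tool(plan=[{"x": 0,"y": 0,"z": 0,"ax": 0,"ay": 0,"az": 0,"hand": 60},{"x": 0,"y": 0,"z": 0,"ax": 0,"ay": 0,"az": 0,"hand": 60},{"x": 0,"y": 0,"z": 0,"ax": 0,"ay": 0,"az": 0,"hand": 60},{"x": 0,"y": 0,"z": -0.5,"ax": 0,"ay": 0,"az": 0,"hand": 60},{"x": 0,"y": 0,"z": -1.2,"ax": 0,"ay": 0,"az": 0,"hand": 60},{"x": 0,"y": 0,"z": -2.0,"ax": 0,"ay": 0,"az": 0,"hand": 60},{"x": 0,"y": 0,"z": -2.7,"ax": 0,"ay": 0,"az": 0,"hand": 60}])

```text
clock: 19.35
eef_pos: [625.0, -167.5, 198.2]
tcp_rot: [3.14, 0.0, 1.484]
contact_force: [-0.0, -0.4, 0.3]
opening: 0.703
grasp_force: 0.0
```

```bash
python3 go.py plate:160
```

```text
[ 625.  -167.5  198.2] [3.14  0.    1.484] t 19.35 F [-0.  -0.4  0.3] op 60.1 grip 0.0
plate:160 shift [ 3.665 -4.13   0.759] turn [ 0.01  0.   -1.52]
```

>>> drive_tool(plan=[{"x": 0.5,"y": -0.57,"z": 0,"ax": 0,"ay": 0,"az": -0.3,"hand": 60},{"x": 1.1,"y": -1.24,"z": 0,"ax": 0,"ay": 0,"az": -0.6,"hand": 60},{"x": 1.7,"y": -1.92,"z": 0,"ax": 0,"ay": 0,"az": -0.9,"hand": 60},{"x": 2.3,"y": -2.6,"z": 0.2,"ax": 0,"ay": 0,"az": -1.2,"hand": 60},{"x": 2.9,"y": -3.27,"z": 0.4,"ax": 0,"ay": 0,"az": -1.52,"hand": 60},{"x": 3.4,"y": -3.83,"z": 0.6,"ax": 0,"ay": 0,"az": -1.52,"hand": 60},{"x": 3.66,"y": -4.13,"z": 0.76,"ax": 0,"ay": 0,"az": -1.52,"hand": 60},{"x": 3.66,"y": -4.13,"z": 0.76,"ax": 0,"ay": 0,"az": -1.52,"hand": 60}])

```text
clock: 20.15
eef_pos: [432.5, 34.0, 157.5]
tcp_rot: [-3.139, -0.0, 1.645]
contact_force: [0.4, 0.1, 0.2]
opening: 0.704
grasp_force: 0.0
```

```bash
python3 go.py plate:31; python3 - <<'E'
from h import *
T=imaging.grab_frame("top")
for c in("red","yellow","blue"):
    b=blobs(T,c,(300,130,405,190));print(c,b,plane("top",b[0][0],74) if b else 0)
cv2.imwrite("pics/r3.png",cv2.resize(T[130:290,200:420],None,fx=3.6,fy=3.6,interpolation=2)[...,::-1])
E
```

```text
[432.5  34.  157.5] [-3.139 -0.     1.645] t 20.15 F [0.4 0.1 0.2] op 60.1 grip 0.0
plate:31 shift [-0.024  0.058  2.529] turn [-0.02 -0.    0.02]
red [(array([372.8, 158.2]), np.int32(107), array([368, 153,  11,  12]))] [ 613.22782897 -270.00322982   74.        ]
yellow [(array([353.8, 156.1]), np.int32(104), array([349, 151,  11,  12]))] [ 618.91644482 -219.45721572   74.        ]
blue [(array([332.6, 154.5]), np.int32(95), array([328, 149,  11,  12]))] [ 623.266901   -162.99261058   74.        ]
```

View pics/r3.png

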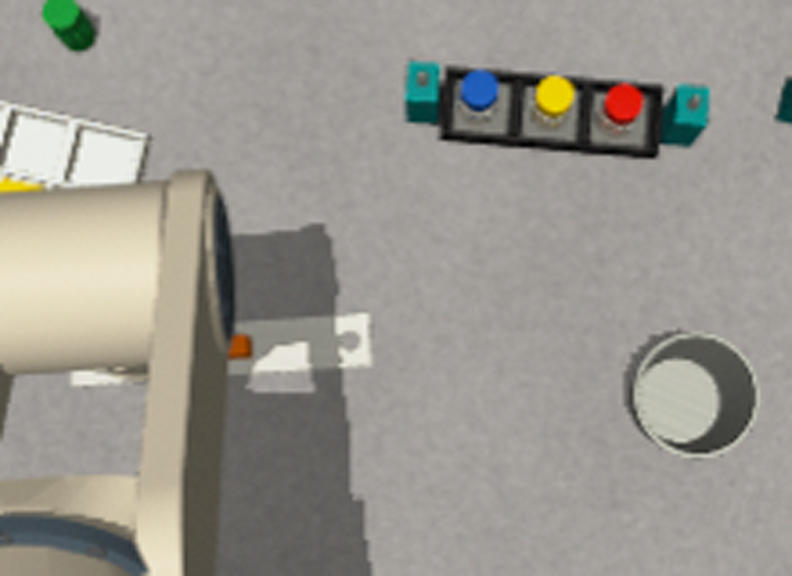

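All three bottles stand upright in the carrier in the order blue, yellow, red from left to right, so step 1 is met. The plate is free below the tool. Next I grasp it.

>>> drive_tool(plan=[{"x": -0.01,"y": 0.05,"z": 0.5,"ax": 0,"ay": 0,"az": 0,"hand": 50},{"x": -0.01,"y": 0.05,"z": 1.1,"ax": 0,"ay": 0,"az": 0,"hand": 50},{"x": -0.01,"y": 0.05,"z": 1.7,"ax": 0,"ay": 0,"az": 0,"hand": 50},{"x": -0.01,"y": 0.05,"z": 2.2,"ax": 0,"ay": 0,"az": 0,"hand": 50},{"x": -0.01,"y": 0.05,"z": 2.4,"ax": 0,"ay": 0,"az": 0,"hand": 50},{"x": -0.01,"y": 0.05,"z": 2.4,"ax": 0,"ay": 0,"az": 0,"hand": 50}])

```text
clock: 20.8
eef_pos: [437.8, 31.9, 37.3]
tcp_rot: [-3.14, 0.0, 1.642]
contact_force: [-0.0, 0.3, -0.4]
opening: 0.583
grasp_force: 0.0
```

```bash
python3 go.py plate:31
```

```text
[437.8  31.9  37.3] [-3.14   0.     1.642] t 20.8 F [-0.   0.3 -0.4] op 49.8 grip 0.0
plate:31 shift [ 0.026 -0.051  0.126] turn [-0.01  0.   -0.  ]
```

>>> drive_tool(plan=[{"x": 0.02,"y": -0.04,"z": 0.12,"ax": 0,"ay": 0,"az": 0,"hand": 50},{"x": 0.02,"y": -0.04,"z": 0.12,"ax": 0,"ay": 0,"az": 0,"hand": 8},{"x": 0.02,"y": -0.04,"z": 0.12,"ax": 0,"ay": 0,"az": 0,"hand": 8},{"x": 0.02,"y": -0.04,"z": 0.12,"ax": 0,"ay": 0,"az": 0,"hand": 8},{"x": 0.02,"y": -0.04,"z": 0.12,"ax": 0,"ay": 0,"az": 0,"hand": 8},{"x": 0.02,"y": -0.04,"z": 0.12,"ax": 0,"ay": 0,"az": 0,"hand": 8},{"x": 0.02,"y": -0.04,"z": 0.12,"ax": 0,"ay": 0,"az": 0,"hand": 8},{"x": 0.02,"y": -0.04,"z": 0.12,"ax": 0,"ay": 0,"az": 0,"hand": 8}], grip_force=80)

```text
clock: 21.6
eef_pos: [436.0, 33.4, 32.9]
tcp_rot: [3.14, 0.0, 1.643]
contact_force: [-1.2, -0.8, 6.7]
opening: 0.175
grasp_force: 78.6
```

>>> drive_tool(plan=[{"x": 0,"y": 0,"z": -0.2,"ax": 0,"ay": 0,"az": 0,"hand": 8},{"x": 0,"y": 0,"z": -0.7,"ax": 0,"ay": 0,"az": 0,"hand": 8},{"x": 0,"y": 0,"z": -1.4,"ax": 0,"ay": 0,"az": 0,"hand": 8},{"x": 0,"y": 0,"z": -2.1,"ax": 0,"ay": 0,"az": 0,"hand": 8},{"x": 0,"y": 0,"z": -2.8,"ax": 0,"ay": 0,"az": 0,"hand": 8},{"x": 0,"y": 0,"z": -3.5,"ax": 0,"ay": 0,"az": 0,"hand": 8},{"x": 0,"y": 0,"z": -3.8,"ax": 0,"ay": 0,"az": 0,"hand": 8}])

```text
clock: 22.3
eef_pos: [436.4, 33.4, 226.0]
tcp_rot: [3.137, 0.0, 1.643]
contact_force: [-0.5, 0.5, -2.5]
opening: 0.172
grasp_force: 78.6
```

```bash
python3 go.py cM:215; python3 - <<'E'
from h import *
T=imaging.grab_frame("top");S=imaging.grab_frame("side")
a=cv2.resize(T[190:290,180:340],None,fx=4,fy=4,interpolation=2);b=cv2.resize(S[170:300,280:440],None,fx=4,fy=4,interpolation=2)
cv2.imwrite("pics/r4.png",np.hstack([a[:400],b[:400]])[...,::-1][:,:1280])
cv2.imwrite("pics/r4.png",cv2.resize(np.vstack([a,b]),None,fx=.64,fy=.64)[...,::-1])
E
```

```text
[436.4  33.4 226. ] [3.137 0.    1.643] t 22.3 F [-0.5  0.5 -2.5] op 14.7 grip 78.6351478099823
cM:215 shift [-5.339  3.273  0.236] turn [ 0.05 -0.    1.52]
```

View pics/r4.png

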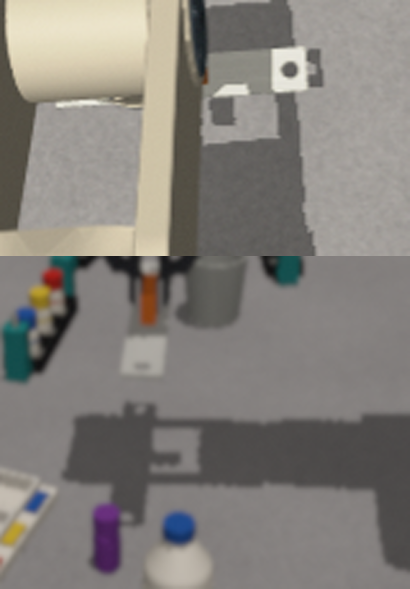

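The plate is held level. Its right hole shows in the top view at about (293.3,217.0) and its left hole in the side view at about (335,213).

```bash
python3 - <<'E'
from h import *
s=monitor.sense();p=s["eef_pos"];print(p,s["tcp_rot"])
T=imaging.grab_frame("top");S=imaging.grab_frame("side")
z=p[2]-30
# hole = dark blob within the bright strip end; subpixel centroid of darkness
def hole(im,uv,w):
    u,v=map(int,np.round(uv));g=cv2.cvtColor(np.ascontiguousarray(im[v-w[1]:v+w[1]+1,u-w[0]:u+w[0]+1]),cv2.COLOR_RGB2GRAY).astype(float)
    k=np.clip(np.percentile(g,75)-25-g,0,None);yy,xx=np.mgrid[:g.shape[0],:g.shape[1]]
    return np.array([u-w[0]+(k*xx).sum()/k.sum(),v-w[1]+(k*yy).sum()/k.sum()])
a=hole(T,(293.3,217),(5,5));b=hole(S,(335,213),(5,3));print(a,b)
A,B=plane("top",a,z),plane("side",b,z);print("R",A,"L",B,"mid",(A+B)/2,"len",np.hypot(*(A-B)[:2]),"yaw",np.arctan2(-(B-A)[0],(B-A)[1]))
e=np.array([np.cos(s["tcp_rot"][2]),np.sin(s["tcp_rot"][2])]);n=np.array([e[1],-e[0]])
for q in(A,B):print("rel tcp along tool x,y",(q-p)[:2]@e,(q-p)[:2]@n)
E
```

```text
[436.62243415  33.42339326 224.90656619] [ 3.13623142e+00 -2.24069130e-05  1.64300424e+00]
[292.70425667 216.67503177] [335.87878788 214.        ]
R [444.9375572  -65.32688742 194.90656619] L [429.34150807 130.89725024 194.90656619] mid [437.13953264  32.78518141 194.90656619] len 196.8429550418627 yaw 0.07931405451197246
rel tcp along tool x,y -99.09284745064082 1.1690982099280558
rel tcp along tool x,y 97.74513759760244 -0.2296840320013884
```

>>> drive_tool(plan=[{"x": -0.5,"y": 0.3,"z": 0,"ax": 0,"ay": 0,"az": 0.2,"hand": 8},{"x": -1.1,"y": 0.68,"z": 0,"ax": 0,"ay": 0,"az": 0.4,"hand": 8},{"x": -1.8,"y": 1.1,"z": 0,"ax": 0,"ay": 0,"az": 0.6,"hand": 8},{"x": -2.5,"y": 1.53,"z": 0,"ax": 0,"ay": 0,"az": 0.8,"hand": 8},{"x": -3.2,"y": 1.96,"z": 0,"ax": 0,"ay": 0,"az": 1.0,"hand": 8},{"x": -3.9,"y": 2.39,"z": 0,"ax": 0,"ay": 0,"az": 1.2,"hand": 8},{"x": -4.6,"y": 2.82,"z": 0,"ax": 0,"ay": 0,"az": 1.4,"hand": 8},{"x": -5.1,"y": 3.13,"z": 0,"ax": 0,"ay": 0,"az": 1.52,"hand": 8}])

```text
clock: 23.3
eef_pos: [610.1, -211.7, 219.5]
tcp_rot: [-3.139, -0.0, 1.482]
contact_force: [-0.2, 0.9, -2.8]
opening: 0.17
grasp_force: 78.5
```

```bash
sed -i 's/"cM":(619,-221,CY)/"cM":(618.4,-221,CY)/' go.py; python3 go.py cM:215 cM:150
```

```text
[ 610.1 -211.7  219.5] [-3.139 -0.     1.482] t 23.3 F [-0.2  0.9 -2.8] op 14.5 grip 78.52107167243958
cM:215 shift [-0.171  0.182  0.09 ] turn [-0.03 -0.   -0.02]
cM:150 shift [-0.172  0.186  1.39 ] turn [-0.03 -0.   -0.02]
```

>>> drive_tool(plan=[{"x": -0.18,"y": 0.17,"z": 0.1,"ax": 0,"ay": 0,"az": 0,"hand": 8},{"x": -0.18,"y": 0.17,"z": 0.6,"ax": 0,"ay": 0,"az": 0,"hand": 8},{"x": -0.18,"y": 0.17,"z": 1.1,"ax": 0,"ay": 0,"az": 0,"hand": 8},{"x": -0.18,"y": 0.17,"z": 1.4,"ax": 0,"ay": 0,"az": 0,"hand": 8},{"x": -0.18,"y": 0.17,"z": 1.4,"ax": 0,"ay": 0,"az": 0,"hand": 8},{"x": -0.18,"y": 0.17,"z": 1.4,"ax": 0,"ay": 0,"az": 0,"hand": 8},{"x": -0.18,"y": 0.17,"z": 1.4,"ax": 0,"ay": 0,"az": 0,"hand": 8}])

```text
clock: 24.0
eef_pos: [618.3, -219.5, 153.2]
tcp_rot: [3.14, 0.0, 1.484]
contact_force: [0.3, -0.2, -1.7]
opening: 0.174
grasp_force: 78.6
```

```bash
python3 - <<'E'
from h import *
T=imaging.grab_frame("top");S=imaging.grab_frame("side")
a=cv2.resize(T[130:180,300:400],None,fx=6,fy=6,interpolation=2);b=cv2.resize(S[130:210,265:365],None,fx=6,fy=6,interpolation=2)[:300]
cv2.imwrite("pics/r5.png",np.vstack([a,b])[...,::-1])
E
python3 go.py cM:150
```

```text
[ 618.3 -219.6  153.3] [3.140e+00 1.000e-03 1.484e+00] t 24.1 F [-0.4  0.2 -2.3] op 14.8 grip 78.56016397476196
cM:150 shift [-0.028  0.005  0.066] turn [0.02 0.   0.  ]
```

View pics/r5.png

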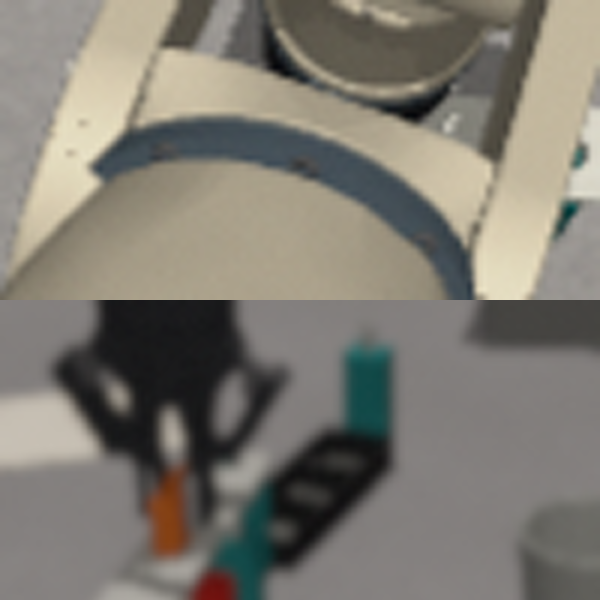

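The arm hides most of the top view; only the right hole shows, near (396,156), with teal visible through it. I need the near (left) hole in the side view.

```bash
python3 - <<'E'
from h import *
T=imaging.grab_frame("top");S=imaging.grab_frame("side")
a=cv2.resize(T[140:175,385:415],None,fx=10,fy=10,interpolation=2);b=cv2.resize(S[175:230,265:315],None,fx=10,fy=10,interpolation=2)
a=cv2.copyMakeBorder(a,0,b.shape[0]-a.shape[0],0,0,0)
cv2.imwrite("pics/r6.png",np.hstack([a,b])[...,::-1])
def proj(n,X):
    c=CAM[n];return cv2.projectPoints(np.array([X],float),cv2.Rodrigues(c["R"])[0],c["t"],c["mtx"],c["dist"])[0].ravel().round(1)
p=monitor.sense()["eef_pos"];e=np.array([.0867,.9962])
for s_,n in((-100,"top"),(100,"side")):
    for z in(126,120): print(n,z,"hole exp",proj(n,[*(p[:2]+s_*e),z]))
    for z in(100,78): print("pin",z,proj(n,[*(np.array([618.1,-221.2])+s_*e),z]))
E
```

```text
top 126 hole exp [394.5 155.1]
top 120 hole exp [394.1 155.6]
pin 100 [393.5 157.4]
pin 78 [392.1 159.3]
side 126 hole exp [285.  184.1]
side 120 hole exp [285.1 185.8]
pin 100 [285.6 191.1]
pin 78 [286.1 197. ]
```

View pics/r6.png

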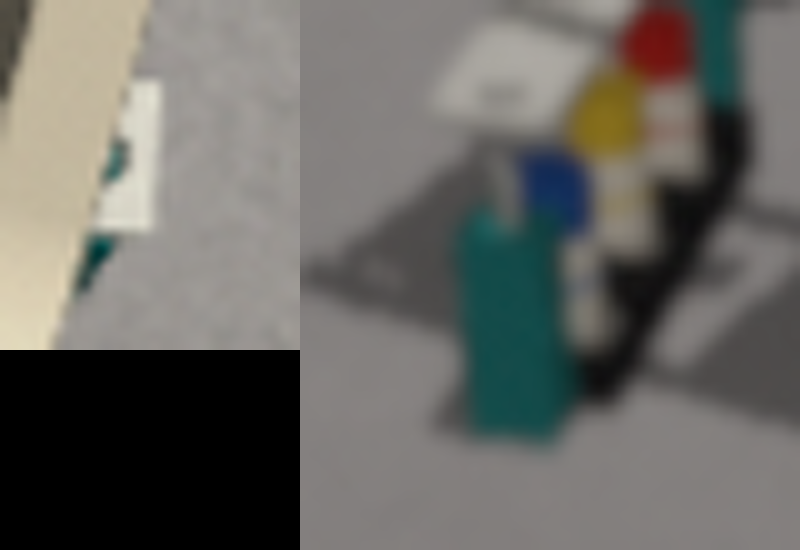

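The left pin in the side view spans (285.5,190) to (285.5,197.5), and the left hole is at (285.0,184.5). Both are within 1 px of prediction, so the alignment is good. I'll shift 1.3 mm in y and lower.

>>> drive_tool(plan=[{"x": -0.03,"y": 0,"z": 0.1,"ax": 0,"ay": 0,"az": 0,"hand": 8},{"x": -0.03,"y": 0,"z": 0.2,"ax": 0,"ay": 0,"az": 0,"hand": 8},{"x": -0.03,"y": 0,"z": 0.3,"ax": 0,"ay": 0,"az": 0,"hand": 8},{"x": -0.03,"y": 0,"z": 0.4,"ax": 0,"ay": 0,"az": 0,"hand": 8},{"x": -0.03,"y": 0,"z": 0.5,"ax": 0,"ay": 0,"az": 0,"hand": 8},{"x": -0.03,"y": 0,"z": 0.56,"ax": 0,"ay": 0,"az": 0,"hand": 8},{"x": -0.03,"y": 0,"z": 0.56,"ax": 0,"ay": 0,"az": 0,"hand": 8}])

```text
clock: 24.9
eef_pos: [617.1, -220.8, 123.3]
tcp_rot: [-3.141, -0.0, 1.484]
contact_force: [-0.2, 0.4, -2.9]
opening: 0.171
grasp_force: 78.6
```

```bash
python3 go.py cM:112
```

```text
[ 617.1 -220.8  123.3] [-3.141 -0.     1.484] t 24.9 F [-0.2  0.4 -2.9] op 14.6 grip 78.55965971946716
cM:112 shift [-0.002  0.026  0.225] turn [-0.01 -0.   -0.  ]
```

>>> drive_tool(plan=[{"x": 0,"y": 0.02,"z": 0.08,"ax": 0,"ay": 0,"az": 0,"hand": 8},{"x": 0,"y": 0.02,"z": 0.14,"ax": 0,"ay": 0,"az": 0,"hand": 8},{"x": 0,"y": 0.02,"z": 0.19,"ax": 0,"ay": 0,"az": 0,"hand": 8},{"x": 0,"y": 0.02,"z": 0.22,"ax": 0,"ay": 0,"az": 0,"hand": 8},{"x": 0,"y": 0.02,"z": 0.22,"ax": 0,"ay": 0,"az": 0,"hand": 8},{"x": 0,"y": 0.02,"z": 0.22,"ax": 0,"ay": 0,"az": 0,"hand": 8}])

```text
clock: 25.5
eef_pos: [618.5, -221.1, 113.1]
tcp_rot: [3.142, 0.0, 1.484]
contact_force: [-0.7, -0.3, -2.6]
opening: 0.172
grasp_force: 78.6
```

```bash
python3 go.py cM:111
```

```text
[ 618.5 -221.1  113.1] [3.142 0.    1.484] t 25.5 F [-0.7 -0.3 -2.6] op 14.7 grip 78.5587728023529
cM:111 shift [ 0.001 -0.002  0.041] turn [ 0.  0. -0.]
```

>>> drive_tool(plan=[{"x": 0,"y": 0,"z": 0.03,"ax": 0,"ay": 0,"az": 0,"hand": 8},{"x": 0,"y": 0,"z": 0.05,"ax": 0,"ay": 0,"az": 0,"hand": 8},{"x": 0,"y": 0,"z": 0.05,"ax": 0,"ay": 0,"az": 0,"hand": 8},{"x": 0,"y": 0,"z": 0.05,"ax": 0,"ay": 0,"az": 0,"hand": 8}])

```text
clock: 25.9
eef_pos: [618.6, -221.1, 111.0]
tcp_rot: [3.141, 0.0, 1.484]
contact_force: [-1.6, 0.3, 3.9]
opening: 0.172
grasp_force: 79.3
```

Contact is felt at TCP height 111, so the plate is resting on the blocks. Release and retreat.

>>> drive_tool(plan=[{"x": 0,"y": 0,"z": 0,"ax": 0,"ay": 0,"az": 0,"hand": 45},{"x": 0,"y": 0,"z": 0,"ax": 0,"ay": 0,"az": 0,"hand": 45},{"x": 0,"y": 0,"z": 0,"ax": 0,"ay": 0,"az": 0,"hand": 45},{"x": 0,"y": 0,"z": -0.3,"ax": 0,"ay": 0,"az": 0,"hand": 45},{"x": 0,"y": 0,"z": -0.9,"ax": 0,"ay": 0,"az": 0,"hand": 45},{"x": 0,"y": 0,"z": -1.7,"ax": 0,"ay": 0,"az": 0,"hand": 45},{"x": 0,"y": 0,"z": -2.5,"ax": 0,"ay": 0,"az": 0,"hand": 45},{"x": 0,"y": 0,"z": -3,"ax": 0,"ay": 0,"az": 0,"hand": 45}])

```text
clock: 26.7
eef_pos: [619.4, -221.4, 265.2]
tcp_rot: [3.137, 0.001, 1.484]
contact_force: [-0.1, -0.5, -0.7]
opening: 0.528
grasp_force: 0.0
```

>>> drive_tool(plan=[{"x": 0.8,"y": -0.5,"z": 0,"ax": 0,"ay": 0,"az": 0,"hand": 45},{"x": 1.6,"y": -1,"z": 0,"ax": 0,"ay": 0,"az": 0,"hand": 45},{"x": 2.4,"y": -1.4,"z": 0,"ax": 0,"ay": 0,"az": 0,"hand": 45},{"x": 3.2,"y": -1.8,"z": 0,"ax": 0,"ay": 0,"az": 0,"hand": 45},{"x": 4,"y": -2.2,"z": 0,"ax": 0,"ay": 0,"az": 0,"hand": 45},{"x": 4.8,"y": -2.5,"z": 0,"ax": 0,"ay": 0,"az": 0,"hand": 45},{"x": 5.2,"y": -2.7,"z": 0,"ax": 0,"ay": 0,"az": 0,"hand": 45},{"x": 5.2,"y": -2.7,"z": 0,"ax": 0,"ay": 0,"az": 0,"hand": 45}])

```text
clock: 27.5
eef_pos: [505.7, 52.0, 261.7]
tcp_rot: [3.141, -0.001, 1.487]
contact_force: [-0.1, 0.6, 0.3]
opening: 0.524
grasp_force: 0.0
```

```bash
python3 - <<'E'
from h import *
T=imaging.grab_frame("top");S=imaging.grab_frame("side")
a=cv2.resize(T[135:180,300:405],None,fx=6,fy=6,interpolation=2);b=cv2.resize(S[155:225,250:355],None,fx=4.5,fy=4.5,interpolation=2)
b=cv2.copyMakeBorder(b,0,0,0,a.shape[1]-b.shape[1],0)
cv2.imwrite("pics/r7.png",np.vstack([a,b])[...,::-1])
o=blobs(T,"orange",(300,135,405,180));print(o,plane("top",o[0][0],78+38))
E
python3 go.py
```

```text
[(array([355.3, 153.4]), np.int32(167), array([346, 149,  20,  10]))] [ 616.08999973 -220.11743551  116.        ]
[506.9  49.8 261.4] [3.14  0.    1.485] t 27.6 F [-0.2  0.2  0.6] op 44.8 grip 0.0
```

View pics/r7.png

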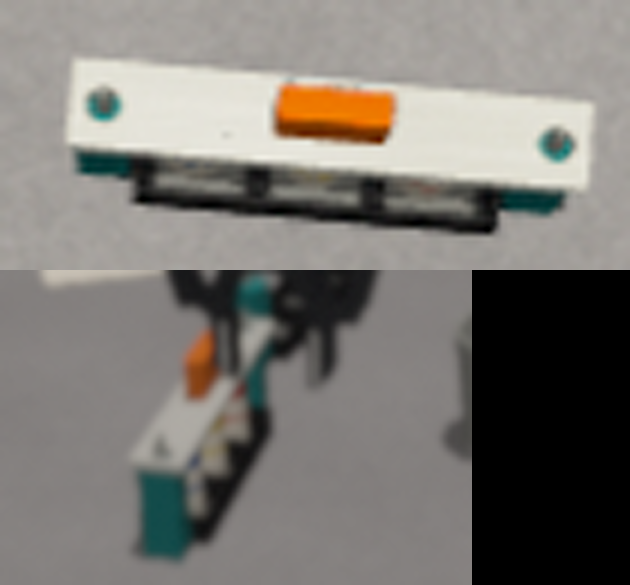

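The plate lies flat on both end blocks. The pins show centred in its holes at crop (103,103) and (556,143), and the bottles stand below it. The arm is clear, so I'm handing in.

```bash
python3 -c "
from rig import r
print(r.sign_off())"
```

```text
the job is handed in; nothing more can be done
None
```

The job is handed in; no verdict came back. The last pictures show the bottles in the carrier in reverse order (blue, yellow, red from left to right), the plate flat on both end blocks with the pins through its holes, and the arm clear at 27.6 s; the arm stayed clear of the beaker.

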